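Tip the standing carton onto the packing mat

ROBOT

A 6-joint arm with a two-finger parallel gripper is mounted at the origin on a cart in front of the work surface, level with it; the furniture and walls round the work are solid. World frame = base frame: x ahead of the robot, y to its left, z up, the work surface at z = 0. Lengths are in m, angles in degrees, forces in N, time in s.
With the tool pointing down it reaches from about 0.35 to 0.875 m from the base axis. Payload 4.2 kg.
Tool frame: the origin (TCP) lies midway between the tips of the shut fingers; the grasp point (between the pads) lies 19 mm behind it; z points along the fingers, y is the direction in which the jaws open and shut (so a half turn about z gives the same grasp; the last joint's range is limited). The gripper opens to 87 mm and grips with 3 to 60 N. Pads are 19 mm wide; open, the fingers measure 117 mm over their backs; the gripper's body (75 mm by 190 mm) begins 51 mm behind the grasp point.
Start: joints at [-57.662, 22.042, 0.453, 0, -68.411, -14.817], TCP at [0.188, -0.596, 0.223] pointing down, gripper open.
Joint ranges: [-179.83, 179.83], [-69.29, 118.12], [-61.27, 80.66], [-181.25, 117.63], [-171.15, -9.14], [-177.46, 177.46]. Speed limits (degrees/s): [159.86, 159.86, 180, 180, 180, 180].

INTERFACE

Orientations are given as a 3x3 rotation matrix whose columns are the frame's x, y, z axes.
In Python, from station import r gives the robot as it stands.
- The arm moves only by the tool play_rows, never from a script. Its argument "commands" is a list that holds one entry, the list of rows, each a list of 7 numbers: the shift along the world's x, y, z in m, then the turn, a rotation vector about the world's x, y, z in rad, then the closure, from 0 (fully open) to 1 (shut). A call has 1 to 5 rows; each row is the pose to reach, as a shift and turn from the pose commanded when the call began; what a row does not reach only later rows make up. A row lasts 1/10 s, in which the tool goes at most 50 mm and 8.59 degrees, less where a joint would pass 70% of its speed; a pose out of reach is approached as far as the arm can. A call with a gripper value outside its range is refused whole. The fingers move at their own pace and stop on an object; the grip force is fixed at half the most. Time passes only in rows, so rows that repeat a pose let the fingers close. It gives the time, the measured TCP pose, the force and the opening at its end, in the units of the state.
- r.sense(): the state, without advancing time (a new reading comes with each control period).
- r.capture(name): name is "side" or "top"; returns a dict with "image" (420x560x3 uint8, red, green, blue), "range_z" (420x560 float32, m along the optical axis (not along the pixel's ray), 0 where there is no reading), "intrinsics" (3x3 intrinsics, pixels), "extrinsics" (4x4, takes a point from camera to world coordinates). Camera axes: x right, y up, looking along -z (the intrinsics and any distortion apply to the point x, -y, -z); pixel columns grow to the right and rows downward; lengths in m; the calibration is good to about 2 mm. A picture is of the moment at which its call begins.
- r.finish_job(): hands the job in, once; it reports no verdict.
The state is a dict: "time_s": time; "joints": joint angles; "joint_velocities": joint speeds; "effort": joint torques, N m; "tcp_pos": TCP position; "ee_rot": TCP orientation; "wrist_force": force on the tool from outside, world axes, zero at the start; "moment": the same for the moment, N m; "gripper_width": opening from 0.0 (shut) to 1.0 (fully open).
Only numpy, scipy, OpenCV 4.12 (cv2) and the standard library are available. Lean on these libraries where they do the work, as an engineer would, in place of code of your own. Each camera call takes 0.05 s, during which the arm holds its last target. There are 200 camera calls.

TASK

The tall white carton stands on end on the dark packing mat, short of the white outline. Without grasping or lifting it, push it low down so that it slides, still upright, until its leading foot edge is a little past the outline's near line, then push it near the top so that it topples forward and lies flat on its broad side, wholly inside the outline. Leave the short carton and the jam jar beside the mat alone.

Things in the scene. Friction and masses are not known exactly. Their poses are not given: they have to be found in the camera images.
- mat: Dark rubber packing mat fixed on the counter, 370 (x) x 220 (y) x 3 mm thick; origin at the middle of its underside. Its x axis runs along its length, from the bare strip where the carton stands (-x end, the end nearer the robot) to the outline. The counter top is at z = 0.
- outline (a point): Middle of the white rectangle printed on the mat, on the mat's top face; axes as the mat's. Inside its lines it measures 220 mm along x (from -110 at the near line to +110) and 164 mm along y (-82 to +82); the lines are 5 mm wide and printed outside these bounds. They are flat and cannot be felt.
- carton_centre (a point): Centre of the tall closed white carton with a brown paper band: 60 mm thick (x), 100 mm wide (y), 150 mm tall (z), 0.2 to 0.45 kg. It stands on the mat, so this point is 78 mm above the counter at first. Its +x face looks toward the outline, its -x face toward the robot; it may be turned up to 7 degrees from the mat's axes and stand up to 10 mm off the mat's middle line.
- foot_edge (a point): Middle of the tall carton's leading bottom edge (toward the outline), 30 mm in +x and 75 mm below the carton's centre; it starts 10 to 52 mm short of the near line. It is the edge the carton tips over: toppled forward, the carton covers the mat from about this edge to 150 mm beyond it.
- corner_bl (a point): Bottom left corner of the tall carton's +x face (the broad face that ends up underneath); [+30, +50, -75] mm from the carton's centre in the carton's axes.
- corner_br (a point): Bottom right corner of the tall carton's +x face (the broad face that ends up underneath); [+30, -50, -75] mm from the carton's centre in the carton's axes.
- corner_tl (a point): Top left corner of the tall carton's +x face (the broad face that ends up underneath); [+30, +50, +75] mm from the carton's centre in the carton's axes.
- corner_tr (a point): Top right corner of the tall carton's +x face (the broad face that ends up underneath); [+30, -50, +75] mm from the carton's centre in the carton's axes.
- short_carton: Short white carton of the same make, 60 (x) x 75 (y) x 75 mm tall, standing loose on the counter beside the mat; origin at the centre of its underside. To be left alone.
- jam_jar: Jam jar with a yellow lid, 62 mm in diameter, 85 mm tall, standing loose on the counter on the other side of the mat; origin at the centre of its underside. To be left alone.
- tall_carton: The tall carton as a whole; origin at the centre of its underside, axes as given for its centre. Pushed on its -x face within about 35 mm of the mat it slides upright (1 to 3 N); pushed 100 mm or more above the mat it tips forward with hardly any sliding, and falls by itself once tilted about 22 degrees.
Things that resemble listed ones, but are neither listed nor needed, are in the scene too. What is shaped like the tall_carton but pink is not meant.

How it is judged:
By the outcome, as a careful person would: the job done as asked, in the order asked, and still so for the second after the job is handed in, with the robot touching nothing.
It also fails if it takes over 42 s, if anything falls off the work surface, if the arm or the gripper's body presses on something with over 40 N, if the wrist force passes 120 N, or if a joint passes its speed limit or range.

## Working session

There is one attempt and no reset: what is moved stays moved. The work goes in short steps, Python scripts to look and compute and a tool call to move; the robot and the scene stay as the last step left them, time stands still between calls to the robot, and variables do not carry over. Pictures are saved under pics/ and viewed, about 8 in all and at most 12, crops included, and the job is handed in when it is done.

Besides the shell and the picture viewer there is one more tool, called after "Request:" by a JSON object that holds its "method" and its "body". play_rows: Moves the arm, as the interface text tells. Its arguments: {"type":"object","properties":{"commands":{"type":"array","items":{"type":"array","items":{"type":"array","items":{"type":"number"}}}}},"required":["commands"]}

```bash
mkdir -p pics; ls
python3 - <<'E'
from station import r
import cv2,numpy as np
s=r.sense();print(s['time_s'],s['tcp_pos'],s['ee_rot'],s['gripper_width'])
for n in("top","side"):
    c=r.capture(n);np.savez(f'{n}0.npz',**c);cv2.imwrite(f'pics/{n}0.png',c['image'][:,:,::-1]);print(c['intrinsics'],c['extrinsics'])
E
```

```text
pics
0.0 [ 0.18796979 -0.59541312  0.22147185] [[-9.53680222e-01 -3.00821368e-01 -7.33904001e-04]
 [-3.00822252e-01  9.53678002e-01  2.05925455e-03]
 [ 8.04403318e-05  2.18464499e-03 -9.99997610e-01]] 1.000603483230793
[[421.11092912   0.         281.21663209]
 [  0.         421.11092912 211.41526728]
 [  0.           0.           1.        ]] [[-0.31400825  0.74475835 -0.58884109  0.07882359]
 [-0.94936625 -0.23968977  0.20310722  0.24962347]
 [ 0.01012662  0.6228032   0.782313    0.78946298]
 [ 0.          0.          0.          1.        ]]
[[433.86433572   0.         282.81313308]
 [  0.         433.86433572 216.26214048]
 [  0.           0.           1.        ]] [[ 0.98707481  0.0936613  -0.13004183  0.4612878 ]
 [-0.15945358  0.655284   -0.73836132 -0.55080786]
 [ 0.01605845  0.7495535   0.66174896  0.69243545]
 [ 0.          0.          0.          1.        ]]
```

View pics/top0.png

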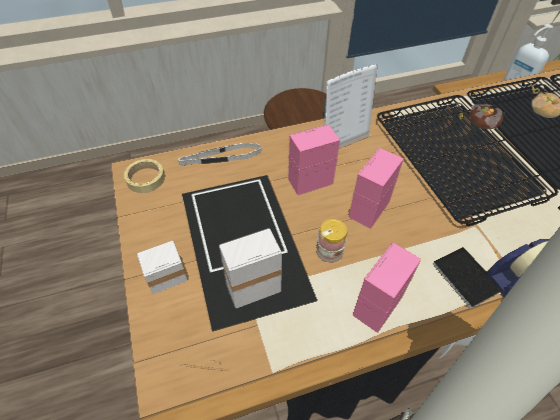

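View pics/side0.png

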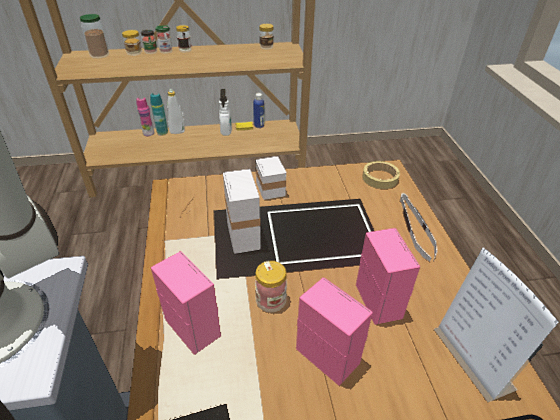

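The top view shows the tall white carton at about (250,265) in front of the outline, the short carton at (162,265) and the jar at (332,240). The side view shows the whole outline, about (268,205) to (375,262). The pink cartons are decoys.

```bash
cat > h.py <<'E'
import numpy as np,cv2
def cloud(c):
    K,E,z=c['intrinsics'],c['extrinsics'],c['range_z']
    v,u=np.mgrid[:z.shape[0],:z.shape[1]]
    P=np.stack([(u-K[0,2])/K[0,0]*z,-(v-K[1,2])/K[1,1]*z,-z],-1)
    return P@E[:3,:3].T+E[:3,3]
def plane(c,uv,h):
    K,E=c['intrinsics'],c['extrinsics'];uv=np.atleast_2d(uv).astype(float)
    d=np.c_[(uv[:,0]-K[0,2])/K[0,0],-(uv[:,1]-K[1,2])/K[1,1],-np.ones(len(uv))]@E[:3,:3].T
    return E[:3,3]+d*((h-E[2,3])/d[:,2])[:,None]
def rect(p):
    r=cv2.minAreaRect((p[:,:2]*1000).astype(np.float32)); return np.round(cv2.boxPoints(r),1).tolist(),np.round(r[1],1)
E
python3 - <<'E'
from h import *
for n in('top','side'):
    c=dict(np.load(n+'0.npz'));P=cloud(c);I=c['image'].astype(int);mx,mn=I.max(2),I.min(2)
    ok=(c['range_z']>0)&(P[...,0]>.1)&(P[...,0]<1)&(abs(P[...,1])<.6)
    def big(m,k=1):
        nl,L,S,C=cv2.connectedComponentsWithStats(m.astype(np.uint8),connectivity=8)
        o=np.argsort(-S[1:,4])[:k]+1
        return [(L==i) for i in o]
    top=ok&(P[...,2]>.146)&(P[...,2]<.16)&(mx-mn<40)&(mn>110)
    for m in big(top,2):
        uv=np.argwhere(m)[:,::-1];print(n,'top',m.sum(),P[m].mean(0),rect(plane(c,uv,.153)))
    dark=big(ok&(abs(P[...,2])<.012)&(mx<70))[0]
    uv=np.argwhere(dark)[:,::-1];pm=plane(c,uv,.003);print(n,'mat z',np.median(P[dark][:,2]),rect(pm))
    hull=np.zeros(dark.shape,np.uint8);cv2.fillConvexPoly(hull,cv2.convexHull(uv.astype(np.int32)),1)
    line=(hull>0)&ok&(abs(P[...,2])<.012)&(mn>110)&(mx-mn<50)
    for m in big(line,2):
        uv=np.argwhere(m)[:,::-1];print(n,'line',m.sum(),uv.min(0),uv.max(0),rect(plane(c,uv,.003)))
    for z0,nm in((.075,'short'),(.085,'jar')):
        m=big(ok&(abs(P[...,2]-z0)<.006)&((mx-mn<40)&(mn>110) if nm=='short' else (I[...,0]-I[...,2]>80)))
        for k in m: print(n,nm,k.sum(),P[k].mean(0),rect(P[k]))
E
```

```text
top top 1627 [0.49145586 0.16538747 0.15276498] ([[456.0, 212.10000610351562], [464.1000061035156, 112.5999984741211], [527.2999877929688, 117.80000305175781], [519.2000122070312, 217.3000030517578]], array([63.4, 99.8]))
top top 254 [ 0.86766956 -0.2001539   0.15325377] ([[841.0999755859375, -123.9000015258789], [873.4000244140625, -283.79998779296875], [896.2999877929688, -279.1000061035156], [864.0, -119.19999694824219]], array([ 23.4, 163.2]))
top mat z 0.00311244052853088 ([[427.6000061035156, 49.29999923706055], [795.5, 43.599998474121094], [798.7999877929688, 261.0], [431.0, 266.70001220703125]], array([217.5, 367.9]))
top line 662 [191 179] [287 271] ([[557.2999877929688, 67.30000305175781], [789.2999877929688, 63.79999923706055], [791.9000244140625, 240.1999969482422], [560.0, 243.6999969482422]], array([176.4, 232. ]))
top line 58 [236 291] [280 307] ([[462.70001220703125, 209.6999969482422], [470.3999938964844, 114.0999984741211], [475.1000061035156, 114.4000015258789], [467.3999938964844, 210.10000610351562]], array([ 4.8, 96. ]))
top short 1006 [0.57747596 0.33264818 0.0
[... 1197 characters left out ...]
232.89999389648438], [734.7000122070312, 233.60000610351562]], array([0., 5.]))
side line 3 [349 206] [351 206] ([[765.2000122070312, 233.1999969482422], [770.2000122070312, 232.5], [770.2000122070312, 232.5], [765.2000122070312, 233.1999969482422]], array([0., 5.]))
side short 496 [ 0.86075816 -0.20729397  0.07497448] ([[842.2999877929688, -129.8000030517578], [871.7000122070312, -276.20001220703125], [877.5999755859375, -275.0], [848.2000122070312, -128.60000610351562]], array([  6. , 149.3]))
side jar 540 [ 0.53309273 -0.0251286   0.08345963] ([[503.5, -47.29999923706055], [557.2000122070312, -53.70000076293945], [564.0, 3.5], [510.29998779296875, 9.899999618530273]], array([57.6, 54.1]))
```

```bash
cat >> h.py <<'E'
from scipy.spatial.transform import Rotation as R
def target(th,yaw=-0.9):
    a,t=np.radians([yaw,th]);mx=np.array([np.cos(a),np.sin(a),0]);my=np.array([-mx[1],mx[0],0])
    z=np.sin(t)*mx+np.array([0,0,-np.cos(t)]);return np.c_[np.cross(my,z),my,z]
def turn(R0,R1): return R.from_matrix(R1@R0.T).as_rotvec().round(4)
E
python3 - <<'E'
from h import *
from station import r
s=r.sense();R0=s['ee_rot'];print(turn(R0,target(0)),turn(target(0),target(40)))
E
```

```text
[-0.0019 -0.0004 -0.3213] [-0.011 -0.698  0.   ]
```

Request:
{"method": "play_rows", "body": {"commands": [[[0.1,0.25,0.06,0,0,-0.32,0.3],[0.1,0.25,0.06,0,0,-0.32,0.3],[0.1,0.25,0.06,0,0,-0.32,0.3],[0.1,0.25,0.06,0,0,-0.32,0.3],[0.1,0.25,0.06,0,0,-0.32,0.3]]]}}

```text
time_s: 0.6
tcp_pos: [0.2783, -0.369, 0.2765]
ee_rot: [[-1.0, 0.015, -0.0], [0.015, 1.0, 0.001], [0.0, 0.001, -1.0]]
wrist_force: [1.4, -0.3, 0.6]
gripper_width: 0.715
```

Request:
{"method": "play_rows", "body": {"commands": [[[0.09,0.23,0,0,0,0,0.3],[0.09,0.23,0,0,0,0,0.3],[0.09,0.23,0,0,0,0,0.3],[0.09,0.23,0,0,0,0,0.3],[0.09,0.23,0,0,0,0,0.3]]]}}

```text
time_s: 1.1
tcp_pos: [0.3682, -0.1388, 0.2766]
ee_rot: [[-1.0, 0.014, 0.001], [0.014, 1.0, 0.0], [-0.001, 0.0, -1.0]]
wrist_force: [0.5, -0.8, 1.1]
gripper_width: 0.7
```

Request:
{"method": "play_rows", "body": {"commands": [[[0,0.24,0,0,0,0,0.3],[0,0.24,0,0,0,0,0.3],[0,0.24,0,0,0,0,0.3],[0,0.24,0,0,0,0,0.3],[0,0.24,0,0,0,0,0.3]]]}}

```text
time_s: 1.6
tcp_pos: [0.3674, 0.1014, 0.2766]
ee_rot: [[-1.0, 0.012, 0.0], [0.012, 1.0, 0.001], [-0.0, 0.001, -1.0]]
wrist_force: [0.4, -0.1, 0.4]
gripper_width: 0.705
```

Request:
{"method": "play_rows", "body": {"commands": [[[0.02,0.05,0,-0.011,-0.698,0,0.3],[0.02,0.05,0,-0.011,-0.698,0,0.3],[0.02,0.05,0,-0.011,-0.698,0,0.3],[0.02,0.05,0,-0.011,-0.698,0,0.3],[0.02,0.05,0,-0.011,-0.698,0,0.3]]]}}

```text
time_s: 2.1
tcp_pos: [0.4033, 0.1261, 0.2977]
ee_rot: [[-0.794, -0.028, 0.608], [-0.028, 1.0, 0.011], [-0.608, -0.008, -0.794]]
wrist_force: [1.0, -0.3, 1.2]
gripper_width: 0.699
```

Run:
```python
from h import *
from station import r
s=r.sense();print(s['joints'],s['joint_velocities'],s['tcp_pos'],turn(s['ee_rot'],target(40)),turn(s['ee_rot'],target(35)))
```

```text
[  54.34480669  -19.0915962   -55.51052197   49.02411206  -40.22358337
 -177.39002869] [-47.0433125  -24.57119448 -20.43848571  67.24610251  35.83579386
  -6.48272184] [0.40329745 0.12607964 0.29774955] [ 0.0085 -0.0448 -0.0439] [ 0.0079  0.0425 -0.0443]
```

Request:
{"method": "play_rows", "body": {"commands": [[[-0.01,0.03,-0.03,0.02,0.65,-0.02,0.3],[-0.01,0.03,-0.03,0.02,0.65,-0.02,0.3],[-0.01,0.03,-0.03,0.02,0.65,-0.02,0.3],[-0.01,0.03,-0.03,0.02,0.65,-0.02,0.3],[-0.01,0.03,-0.03,0.02,0.65,-0.02,0.3]]]}}

```text
time_s: 2.6
tcp_pos: [0.3973, 0.1574, 0.2715]
ee_rot: [[-1.0, 0.011, 0.0], [0.011, 1.0, 0.025], [-0.0, 0.025, -1.0]]
wrist_force: [0.4, -1.2, -0.5]
gripper_width: 0.697
```

Run:
```python
from h import *
from station import r
s=r.sense();print(s['joints'].round(1) if hasattr(s['joints'],'round') else s['joints'],s['joint_velocities'],s['tcp_pos'],s['ee_rot'],turn(s['ee_rot'],target(0)))
```

```text
[  42.8   -0.2  -20.3   -1.1  -68.9 -133. ] [-24.27313546  21.97963298  32.87716863 -33.20792575 -41.82235044
  34.09059529] [0.39730165 0.15743795 0.27150535] [[-9.99939833e-01  1.09618190e-02  4.10968215e-04]
 [ 1.09687107e-02  9.99619212e-01  2.53203315e-02]
 [-1.33254833e-04  2.53233158e-02 -9.99679305e-01]] [-0.0253  0.0005 -0.0047]
```

Request:
{"method": "play_rows", "body": {"commands": [[[-0.01,0.004,-0.19,-0.025,0,0,0.3],[-0.01,0.004,-0.19,-0.025,0,0,0.3],[-0.01,0.004,-0.19,-0.025,0,0,0.3],[-0.01,0.004,-0.19,-0.025,0,0,0.3],[-0.01,0.004,-0.19,-0.025,0,0,0.3]]]}}

```text
time_s: 3.1
tcp_pos: [0.382, 0.1568, 0.0763]
ee_rot: [[-1.0, 0.011, -0.007], [0.011, 1.0, -0.012], [0.006, -0.012, -1.0]]
wrist_force: [-0.0, 0.2, 1.0]
gripper_width: 0.695
```

Request:
{"method": "play_rows", "body": {"commands": [[[0.03,0,0,-0.009,-0.56,0,0.3],[0.03,0,0,-0.009,-0.56,0,0.3],[0.03,0,0,-0.009,-0.56,0,0.3],[0.03,0,0,-0.009,-0.56,0,0.3],[0.03,0,0,-0.009,-0.56,0,0.3]]]}}

```text
time_s: 3.6
tcp_pos: [0.4676, 0.0987, 0.1177]
ee_rot: [[-0.923, -0.064, 0.379], [-0.078, 0.997, -0.021], [-0.376, -0.049, -0.925]]
wrist_force: [0.6, -0.9, 0.7]
gripper_width: 0.7
```

Run:
```python
from h import *
from station import r
s=r.sense();print(s['joints'],s['joint_velocities'],s['tcp_pos'],[ (t,turn(s['ee_rot'],target(t))) for t in(32,40,45)])
```

```text
[  27.67833985    5.27931364  -59.76599145   63.9893626   -12.53189428
 -174.94122244] [-86.8534713    5.19524304   1.08970917 125.69993673   4.24151576
  -3.04263598] [0.46760192 0.09865336 0.11773851] [(32, array([ 0.0536, -0.171 , -0.0757])), (40, array([ 0.0567, -0.3106, -0.0718])), (45, array([ 0.0586, -0.3978, -0.0693]))]
```

Request:
{"method": "play_rows", "body": {"commands": [[[-0.08,0.02,0.12,0,0.15,0,0.3],[-0.08,0.02,0.12,0,0.3,0.04,0.3],[-0.08,0.04,0.12,0.04,0.39,0.06,0.3],[-0.08,0.04,0.12,0.04,0.39,0.06,0.3],[-0.08,0.04,0.12,0.04,0.39,0.06,0.3]]]}}

```text
time_s: 4.1
tcp_pos: [0.4075, 0.124, 0.2234]
ee_rot: [[-0.992, -0.108, 0.059], [-0.108, 0.994, 0.008], [-0.06, 0.002, -0.998]]
wrist_force: [2.0, -1.1, 0.3]
gripper_width: 0.703
```

```bash
cat >> h.py <<'E'
def look(tag,save=True):
    from station import r
    s=r.sense();print('t',s['time_s'],'J',np.round(s['joints'],1),'p',np.round(s['tcp_pos'],4),'F',np.round(s['wrist_force'],1))
    for n in('top','side'):
        c=r.capture(n);np.savez(f'{n}{tag}.npz',**c)
        cv2.imwrite(f'pics/{n}{tag}.png',c['image'][:,:,::-1])
        P=cloud(c);I=c['image'].astype(int);mx,mn=I.max(2),I.min(2)
        m=(P[...,2]>.146)&(P[...,2]<.162)&(mx-mn<40)&(mn>110)&(P[...,0]<.75)&(P[...,1]>.08)&(P[...,1]<.25)
        nl,L,S,C=cv2.connectedComponentsWithStats(m.astype(np.uint8))
        if nl>1:
            k=L==1+np.argmax(S[1:,4]);uv=np.argwhere(k)[:,::-1];print(n,k.sum(),rect(plane(c,uv,.153)))
    return s
E
python3 - <<'E'
from h import *
s=look(1);print(s['ee_rot'],turn(s['ee_rot'],target(0)))
E
```

```text
t 4.1 J [  40.4    0.2  -28.3    2.1  -58.6 -125.2] p [0.4075 0.124  0.2234] F [ 2.  -1.1  0.3]
side 950 ([[450.79998779296875, 196.0], [477.20001220703125, 91.80000305175781], [536.2999877929688, 106.80000305175781], [509.8999938964844, 210.89999389648438]], array([ 61. , 107.4]))
[[-0.99240286 -0.10796753  0.05898796]
 [-0.10765977  0.99415248  0.00838003]
 [-0.0595478   0.00196574 -0.99822352]] [-0.0047  0.0595 -0.1238]
```

View pics/side1.png

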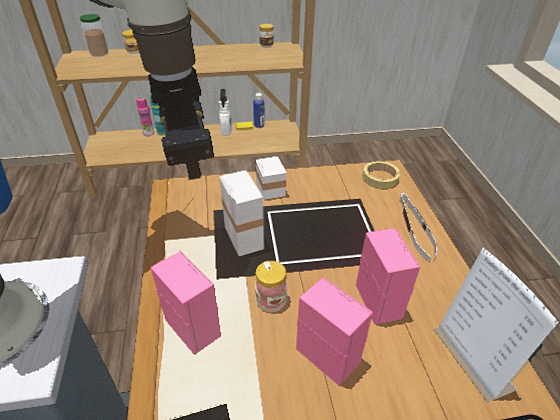

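Request:
{"method": "play_rows", "body": {"commands": [[[-0.01,0.01,0.0,0,0.06,0.73,0.3],[-0.01,0.01,0.0,0,0.06,0.73,0.3],[-0.01,0.01,0.0,0,0.06,0.73,0.3],[-0.01,0.01,0.0,0,0.06,0.73,0.3],[-0.01,0.01,0.0,0,0.06,0.73,0.3]]]}}

```text
time_s: 4.7
tcp_pos: [0.3996, 0.1321, 0.2218]
ee_rot: [[-0.667, -0.745, -0.008], [-0.745, 0.667, 0.024], [-0.013, 0.022, -1.0]]
wrist_force: [-0.3, -0.6, 0.1]
gripper_width: 0.702
```

Request:
{"method": "play_rows", "body": {"commands": [[[-0.01,0.01,0.0,0,0,0.74,0.3],[-0.01,0.01,0.0,0,0,0.74,0.3],[-0.01,0.01,0.0,0,0,0.74,0.3],[-0.01,0.01,0.0,0,0,0.74,0.3],[-0.01,0.01,0.0,0,0,0.74,0.3]]]}}

```text
time_s: 5.2
tcp_pos: [0.3896, 0.1422, 0.2217]
ee_rot: [[0.009, -1.0, -0.021], [-1.0, -0.01, 0.011], [-0.011, 0.021, -1.0]]
wrist_force: [0.0, -0.5, 0.2]
gripper_width: 0.701
```

Request:
{"method": "play_rows", "body": {"commands": [[[0,0.01,0.0,0,0,0.74,0.3],[0,0.01,0.0,0,0,0.74,0.3],[0,0.01,0.0,0,0,0.74,0.3],[0,0.01,0.0,0,0,0.74,0.3],[0,0.01,0.0,0,0,0.74,0.3]]]}}

```text
time_s: 5.7
tcp_pos: [0.3896, 0.1522, 0.2217]
ee_rot: [[0.681, -0.732, -0.022], [-0.732, -0.681, -0.008], [-0.009, 0.021, -1.0]]
wrist_force: [-0.3, -0.0, -0.2]
gripper_width: 0.698
```

Request:
{"method": "play_rows", "body": {"commands": [[[0,0,0.0,0,0,0.74,0.3],[0,0,0.0,0,0,0.74,0.3],[0,0,0.0,0,0,0.74,0.3],[0,0,0.0,0,0,0.74,0.3],[0,0,0.0,0,0,0.74,0.3]]]}}

```text
time_s: 6.2
tcp_pos: [0.3896, 0.1522, 0.2217]
ee_rot: [[0.997, -0.081, -0.01], [-0.081, -0.996, -0.022], [-0.008, 0.022, -1.0]]
wrist_force: [-0.3, 0.1, -1.0]
gripper_width: 0.699
```

```bash
cat >> h.py <<'E'
def flip(th,yaw=-.9): return target(th,yaw)@np.diag([-1,-1,1])
E
python3 - <<'E'
from h import *
from station import r
s=r.sense();print(s['joints'],s['joint_velocities'],s['tcp_pos'],[ (t,turn(s['ee_rot'],flip(t))) for t in(0,32,40)])
E
```

```text
[ 44.19146906   1.95151906 -26.11345119   0.55988328 -63.19747297
  40.88541103] [ 1.50697833 -0.69901514 -1.54686589  2.26065138  1.41070547 76.64158272] [0.38960546 0.1521761  0.22172888] [(0, array([ 0.0219, -0.009 ,  0.0657])), (32, array([-0.0058, -0.5669,  0.0702])), (40, array([-0.0129, -0.7064,  0.0708]))]
```

Request:
{"method": "play_rows", "body": {"commands": [[[0,0.005,0.0,-0.005,-0.567,0.07,0.3],[0,0.005,0.0,-0.005,-0.567,0.07,0.3],[0,0.005,0.0,-0.005,-0.567,0.07,0.3],[0,0.005,0.0,-0.005,-0.567,0.07,0.3],[0,0.005,0.0,-0.005,-0.567,0.07,0.3]]]}}

```text
time_s: 6.7
tcp_pos: [0.3882, 0.157, 0.2211]
ee_rot: [[0.846, -0.018, 0.532], [-0.018, -1.0, -0.006], [0.532, -0.004, -0.847]]
wrist_force: [0.8, -0.3, 0.4]
gripper_width: 0.7
```

Run:
```python
from h import *
from station import r
s=r.sense();print(s['joints'],s['joint_velocities'],s['tcp_pos'],[ (t,turn(s['ee_rot'],flip(t))) for t in(0,32,40)])
```

```text
[ 55.80126385 -11.84495377 -60.54270657  52.71652792 -33.8984219
  -9.86801634] [ -4.11035307  -8.43271424 -32.90358359  72.34877602  23.87861
 -61.24767456] [0.38818286 0.1570464  0.22108709] [(0, array([0.0055, 0.5613, 0.0037])), (32, array([-0.0041,  0.0029,  0.0026])), (40, array([-0.0065, -0.1367,  0.0023]))]
```

Request:
{"method": "play_rows", "body": {"commands": [[[0.03,0.0,-0.06,0,0,0,0.3],[0.03,0.0,-0.12,0,0,0,0.3],[0.03,0,-0.12,0,0,0,0.3],[0.03,0,-0.12,0,0,0,0.3]]]}}

```text
time_s: 7.1
tcp_pos: [0.4624, 0.1826, 0.1511]
ee_rot: [[0.859, -0.023, 0.512], [-0.02, -1.0, -0.012], [0.512, -0.0, -0.859]]
wrist_force: [0.4, 0.9, 1.1]
gripper_width: 0.703
```

Run:
```python
from h import *
from station import r
s=r.sense();print(s['joints'],s['joint_velocities'],s['tcp_pos'],s['wrist_force'],[ (t,turn(s['ee_rot'],flip(t))) for t in(0,32,40)])
```

```text
[ 29.01819849   3.08963534 -61.08356247  95.23250586 -15.04544123
 -32.10124957] [-68.12753851   4.74604496   0.44932248 126.21652942  31.91208674
 -64.79542307] [0.46239167 0.18257127 0.15110317] [0.44604578 0.94463282 1.11121774] [(0, array([0.0103, 0.5375, 0.0071])), (32, array([-0.0005, -0.0209,  0.0072])), (40, array([-0.0032, -0.1605,  0.0072]))]
```

Request:
{"method": "play_rows", "body": {"commands": [[[-0.02,-0.01,0.06,0,0.15,0,0.3],[-0.04,-0.02,0.1,0,0.3,0,0.3],[-0.06,-0.02,0.1,0,0.5,0,0.3],[-0.06,-0.02,0.1,0,0.54,0,0.3],[-0.06,-0.02,0.1,0,0.54,0,0.3]]]}}

```text
time_s: 7.6
tcp_pos: [0.4507, 0.1521, 0.2436]
ee_rot: [[0.912, -0.082, 0.401], [-0.058, -0.996, -0.072], [0.405, 0.042, -0.913]]
wrist_force: [2.1, -0.7, 1.7]
gripper_width: 0.699
```

```bash
cat > kin.py <<'E'
import numpy as np
from scipy.optimize import least_squares
from scipy.spatial.transform import Rotation as R
S=[([-57.662,22.042,.453,0,-68.411,-14.817],[.18797,-.59541,.22147]),
([54.3448,-19.0916,-55.5105,49.0241,-40.2236,-177.39],[.403297,.12608,.29775]),
([27.6783,5.2793,-59.766,63.9894,-12.5319,-174.9412],[.4676,.09865,.11774]),
([44.19147,1.9515,-26.11345,.55988,-63.19747,40.8854],[.389605,.152176,.221729]),
([55.80126,-11.84495,-60.5427,52.71653,-33.89842,-9.868],[.38818,.157046,.221087]),
([29.0182,3.08964,-61.08356,95.23251,-15.04544,-32.10125],[.46239,.18257,.1511])]
def rot(ax,a): return R.from_euler(ax,a,degrees=True).as_matrix()
def fk(q,w,s4=1):
    # x along arm, pitch-down positive about +y
    d,a1,h,ux,uz,fx,fz,L=w
    A=rot('z',q[0]);p=A@[a1,d,h]
    B=A@rot('y',q[1]);p=p+B@[ux,0,uz]
    C=B@rot('y',-q[2]);p=p+C@[fx,0,fz]
    D=C@rot('x',s4*q[3])@rot('y',-q[4]);p=p+D@[L,0,0]
    return p,D
if __name__=='__main__':
    for s4 in(1,-1):
        f=lambda w:np.concatenate([fk(q,w,s4)[0]-p for q,p in S])
        o=least_squares(f,[-.16,0,.3,0,.3,.3,0,.25]);print(s4,o.x.round(4),np.abs(o.fun).max(),fk(S[5][0],o.x,s4)[1][:,0],fk(S[1][0],o.x,s4)[1][:,0])
E
python3 kin.py
python3 - <<'E'
from h import *
s=look(2);print(s['joints'],s['tcp_pos'],s['ee_rot'])
E
```

```text
1 [-0.1524  0.1185 -0.2743  0.161   0.384   0.0973  0.164  -0.0639] 0.10636125347409582 [ 0.26114078  0.440474   -0.85894595] [-0.18455198  0.57915486 -0.79405303]
-1 [-0.1145  0.066   0.0151  0.1082  0.4851  0.2144  0.0959  0.2273] 0.10102267279119144 [ 0.51193416 -0.01163048 -0.85894595] [ 0.60775316  0.01076473 -0.79405303]
t 7.6 J [ 49.6  -3.5 -42.5  31.2 -42.8  14.6] p [0.4507 0.1521 0.2436] F [ 2.1 -0.7  1.7]
side 929 ([[453.79998779296875, 195.10000610351562], [479.5, 92.80000305175781], [538.4000244140625, 107.5999984741211], [512.7000122070312, 210.0]], array([ 60.8, 105.5]))
[ 49.57721349  -3.54938907 -42.52953778  31.21056386 -42.75397237
  14.56996427] [0.45067722 0.15208525 0.24358125] [[ 0.91237847 -0.08178961  0.40109349]
 [-0.05778863 -0.99575809 -0.07159819]
 [ 0.40524808  0.04214601 -0.91323475]]
```

```bash
cat > kin2.py <<'E'
from kin import *
S.append(([49.57721,-3.54939,-42.52954,31.21057,-42.75397,14.56996],[.450677,.152085,.243581]))
def fk(q,w):
    d,a1,h,ux,uz,fx,fz,L,gy,gz,ty,tz=w
    A=rot('z',q[0]);p=A@[a1,d,h]
    B=A@rot('y',q[1]);p=p+B@[ux,0,uz]
    C=B@rot('y',-q[2]);p=p+C@[fx,0,fz]
    C=C@rot('x',-q[3]);p=p+C@[0,gy,gz]
    D=C@rot('y',-q[4]);return p+D@[L,ty,tz],D
if __name__=='__main__':
    for free in([8],[8,9],[8,11],[8,9,11],[9,11]):
        idx=list(range(8))+free
        def full(v): w=np.zeros(12);w[idx]=v;return w
        o=least_squares(lambda v:np.concatenate([fk(q,full(v))[0]-p for q,p in S]),full([0]*len(idx))[idx]+np.r_[[-.1,0,.3,0,.3,.3,0,.25],[0.]*len(free)])
        print(free,full(o.x).round(4),np.abs(o.fun).max())
E
python3 kin2.py
```

```text
[8] [-2.000e-04 -5.000e-04  1.605e-01  1.400e-03  5.641e-01  4.208e-01
 -1.000e-04  3.063e-01 -1.596e-01  0.000e+00  0.000e+00  0.000e+00] 0.0003409787818935972
[8, 9] [-4.000e-04 -3.000e-04  1.605e-01  1.400e-03  5.643e-01  4.203e-01
 -3.000e-04  3.067e-01 -1.594e-01  4.000e-04  0.000e+00  0.000e+00] 0.00029743149031402627
[8, 11] [-4.000e-04 -6.000e-04  1.603e-01  1.400e-03  5.642e-01  4.205e-01
  1.000e-04  3.065e-01 -1.594e-01  0.000e+00  0.000e+00  3.000e-04] 0.00032818368298714873
[8, 9, 11] [-3.000e-04  6.000e-04  1.613e-01  1.700e-03  5.643e-01  4.204e-01
 -1.700e-03  3.071e-01 -1.594e-01  1.400e-03  0.000e+00 -1.100e-03] 0.00022934373614710846
[9, 11] [-0.1459 -0.0545 -0.0171  0.0259  0.5743  0.1526  0.2249  0.3833  0.
 -0.0681  0.      0.206 ] 0.06302074755421691
```

```bash
cat > ik.py <<'E'
from kin2 import *
from h import flip,target
W=np.array([-2e-4,-5e-4,.1605,.0014,.5641,.4208,-1e-4,.3063,-.1596,0,0,0])
lo=np.array([-179.83,-69.29,-61.27,-181.25,-171.15,-177.46]);hi=np.array([179.83,118.12,80.66,117.63,-9.14,177.46])
def fkfull(q):
    p,D=fk(q,W);y=D@rot('x',-q[5])@[0,0,-1];z=D[:,0];return p,np.c_[np.cross(y,z),y,z]
def ik(p,Rt,seed):
    def f(q): a,b=fkfull(q);return np.r_[(a-p)*10,(b-Rt).ravel()]
    o=least_squares(f,np.clip(seed,lo+.2,hi-.2),bounds=(lo,hi));return o.x,np.abs(o.fun).max()
def sols(p,Rt,n=25,rng=np.random.default_rng(0)):
    out=[]
    for i in range(n):
        s=np.array([rng.uniform(-20,80),rng.uniform(-50,60),rng.uniform(-60,60),rng.uniform(-180,117),rng.uniform(-100,-10),rng.uniform(-170,170)])
        q,e=ik(p,Rt,s)
        if e<1e-3 and not any(np.abs(q-k).max()<1 for k in out): out.append(q)
    return out
E
python3 - <<'E'
from ik import *
print(fkfull(S[6][0])[1].round(3))
for th in(30,40):
  for x,z in((.43,.022),(.47,.022),(.52,.022),(.43,.1)):
    for nm,T in(('n',target(th)),('f',flip(th))):
        for q in sols(np.array([x,.158,z]),T): print(th,x,z,nm,q.round(0))
E
```

```text
[[ 0.912 -0.082  0.401]
 [-0.058 -0.996 -0.072]
 [ 0.405  0.042 -0.913]]
```

Run:
```python
from ik import *
print(ik(np.array([.388,.157,.221]),flip(32),np.array([55,-11,-60,52,-33,-9]))) 
for th in(0,15,25,30,35,45,55,65):
  for x,z in((.43,.022),(.47,.022),(.52,.022),(.45,.13),(.51,.13)):
    best=[]
    for nm,T in(('n',target(th)),('f',flip(th))):
      for j4 in(-170,-120,-60,0,60,110):
        for j6 in((-120,60)):
          q,e=ik(np.array([x,.158,z]),T,np.array([40,0,-40,j4,-30,j6])); best.append((e,nm,q.round(0)))
    best.sort(key=lambda b:b[0]);b=best[0];print(th,x,z,round(b[0],4),b[1],b[2])
```

```text
(array([ 56.00823161, -11.79190382, -60.3844304 ,  52.23780957,
       -34.16536066,  -9.34689437]), np.float64(3.4094005396667626e-10))
0 0.43 0.022 0.0 n [  41.   21.  -37.    0.  -32. -131.]
0 0.47 0.022 0.0 f [ 37.  24. -31.   0. -35.  52.]
0 0.52 0.022 0.0 n [  34.   27.  -25.    0.  -38. -125.]
0 0.45 0.13 0.0 n [  39.   13.  -27.    0.  -50. -130.]
0 0.51 0.13 0.0 f [ 35.  18. -20.  -0. -52.  54.]
15 0.43 0.022 0.039 f [ 32.  16. -61.  73.  -9. -15.]
15 0.47 0.022 0.0334 n [ 32.  19. -56.  62.  -9. 175.]
15 0.52 0.022 0.0131 f [ 31.  22. -51.  57.  -9.   3.]
15 0.45 0.13 0.0 f [ 45.   7. -45.  22. -29.  26.]
15 0.51 0.13 0.0 f [ 39.  12. -37.  19. -30.  34.]
25 0.43 0.022 0.0159 f [  -0.   17.  -56. -181.   -9.  -90.]
25 0.47 0.022 0.0385 f [  -0.   20.  -52. -181.   -9.  -90.]
25 0.52 0.022 0.0681 f [  -0.   23.  -47. -181.   -9.  -89.]
25 0.45 0.13 0.0 f [ 34.   4. -61.  73. -15. -15.]
25 0.51 0.13 0.0 n [ 30.   9. -55.  70. -14. 172.]
30 0.43 0.022 0.0022 n [   0.   18.  -59. -181.  -17.   90.]
30 0.47 0.022 0.0029 n [   0.   20.  -53. -181.  -14.   90.]
30 0.52 0.022 0.003
[... 651 characters left out ...]
 0.    4.  -59. -181.  -19.   90.]
45 0.51 0.13 0.0053 n [   0.    9.  -53. -181.  -17.   91.]
55 0.43 0.022 0.1477 n [  -9.   25.  -61. -159.  -41.   80.]
55 0.47 0.022 0.1009 n [  -6.   29.  -61. -167.  -48.   85.]
55 0.52 0.022 0.0247 n [  -1.   35.  -61. -179.  -59.   89.]
55 0.45 0.13 0.0541 n [  -4.    7.  -61. -170.  -31.   83.]
55 0.51 0.13 0.0036 n [   0.   14.  -59. -181.  -38.   90.]
65 0.43 0.022 0.2455 f [ -13.   29.  -61. -152.  -49.  -99.]
65 0.47 0.022 0.1826 f [ -11.   35.  -61. -159.  -59.  -94.]
65 0.52 0.022 0.1056 n [  -5.   41.  -61. -170.  -72.   90.]
65 0.45 0.13 0.1194 n [  -8.    9.  -61. -159.  -39.   78.]
65 0.51 0.13 0.0552 f [  -3.   18.  -61. -173.  -51.  -93.]
```

```bash
cat > plan.py <<'E'
from ik import *
q0=np.array([49.57721,-3.54939,-42.52954,31.21057,-42.75397,14.56996])
seed=np.array([0,10,-55,-179,-25,90])
E
python3 - <<'E'
from plan import *
for yaw in(0,1.0):
 for x,z in((.43,.25),(.43,.19),(.43,.13),(.43,.07),(.42,.022),(.45,.022),(.53,.022),(.44,.13),(.5,.13),(.56,.13),(.5,.25)):
  r=[]
  for th in range(26,62,4):
    q,e=ik(np.array([x,.16,z]),target(th,yaw),seed)
    if e<2e-3:r.append((th,q.round(0).astype(int).tolist()))
  print(yaw,x,z,[a[0] for a in r],r[len(r)//2][1] if r else '')
qB,e=ik(np.array([.47,.16,.27]),target(50,1),seed);print(qB,e)
E
```

```text
0 0.43 0.25 [58] [0, -13, -58, -181, -13, 91]
0 0.43 0.19 [50] [0, -6, -59, -181, -13, 90]
0 0.43 0.13 [42] [0, 2, -59, -180, -13, 90]
0 0.43 0.07 [34, 38] [0, 12, -61, -180, -21, 90]
0 0.42 0.022 [26, 30] [0, 18, -59, -180, -17, 90]
0 0.45 0.022 [30, 34, 38] [0, 20, -58, -180, -23, 90]
0 0.53 0.022 [30, 34, 38, 42, 46, 50, 54] [0, 27, -54, -180, -32, 90]
0 0.44 0.13 [42, 46] [0, 4, -61, -180, -21, 90]
0 0.5 0.13 [42, 46, 50, 54] [0, 10, -57, -180, -27, 90]
0 0.56 0.13 [42, 46, 50, 54, 58] [0, 15, -50, -180, -24, 90]
0 0.5 0.25 [58] [0, -4, -52, -180, -16, 90]
1.0 0.43 0.25 [58] [-1, -13, -55, -171, -10, 82]
1.0 0.43 0.19 [50, 54] [-1, -5, -60, -175, -19, 86]
1.0 0.43 0.13 [42, 46] [-1, 3, -61, -176, -19, 88]
1.0 0.43 0.07 [34, 38] [-1, 12, -60, -177, -19, 88]
1.0 0.42 0.022 [30] [0, 18, -58, -177, -16, 89]
1.0 0.45 0.022 [30, 34, 38] [0, 20, -58, -178, -22, 89]
1.0 0.53 0.022 [34, 38, 42, 46, 50, 54] [-1, 29, -56, -178, -40, 90]
1.0 0.44 0.13 [42, 46] [-1, 4, -59, -176, -19, 88]
1.0 0.5 0.13 [42, 46, 50, 54] [-1, 10, -56, -177, -26, 88]
1.0 0.56 0.13 [46, 50, 54, 58] [-1, 16, -52, -177, -32, 89]
1.0 0.5 0.25 [58] [-1, -5, -50, -174, -13, 85]
[   0.29408521   -9.8941915   -52.4818739  -181.25         -9.14
   91.66831127] 0.09158445657727254
```

```bash
cat >> plan.py <<'E'
def path(q0,q1,n):
    return [q0+(q1-q0)*k/n for k in range(n+1)]
def show(qs):
    a=fkfull(qs[0])
    for k,q in enumerate(qs):
        p,Rm=fkfull(q);dr=np.degrees(R.from_matrix(Rm@a[1].T).magnitude());print(k,q.round(0).astype(int),p.round(3),'z',Rm[:,2].round(2),'step',(np.linalg.norm(p-a[0])*1e3).round(0),dr.round(1));a=p,Rm
E
python3 - <<'E'
from plan import *
import cv2
from h import cloud
for th in(56,58,60,62):
    qB,e=ik(np.array([.5,.16,.26]),target(th,1),seed);print(th,qB.round(1),e)
qB,e=ik(np.array([.5,.16,.26]),target(60,1),seed)
show(path(q0,qB,24))
mid=np.array([20,-10,-50,-75,-45,50.])
show(path(q0,mid,12)+path(mid,qB,12)[1:])
for n in('top0','side0'):
    P=cloud(dict(np.load(n+'.npz'))).reshape(-1,3);m=(P[:,2]>.2)&(P[:,0]>-.3)&(P[:,0]<1)&(P[:,1]<.9)&(P[:,1]>-.2);print(n,m.sum(),np.percentile(P[m],[0,5,50,95,100],axis=0).round(2) if m.any() else '')
E
```

```text
56 [-1.000e-01 -6.000e+00 -4.890e+01 -1.776e+02 -9.100e+00  8.820e+01] 0.00939129627226662
58 [  -0.6   -6.   -48.4 -172.5  -10.5   83.5] 1.1102230246251565e-14
60 [  -0.8   -5.5  -50.5 -174.   -15.    85.1] 2.220446049250313e-15
62 [  -0.9   -5.   -52.3 -175.   -19.4   86.2] 3.26405569239796e-13
0 [ 50  -4 -43  31 -43  15] [0.451 0.152 0.243] z [ 0.4  -0.07 -0.91] step 0.0 0.0
1 [ 47  -4 -43  23 -42  18] [0.429 0.134 0.215] z [ 0.32 -0.03 -0.95] step 40.0 7.7
2 [ 45  -4 -43  14 -40  20] [0.406 0.121 0.189] z [ 0.24  0.02 -0.97] step 37.0 7.7
3 [ 43  -4 -44   6 -39  23] [0.381 0.115 0.166] z [ 0.18  0.09 -0.98] step 34.0 7.7
4 [ 41  -4 -44  -3 -38  26] [0.357 0.113 0.147] z [ 0.13  0.16 -0.98] step 31.0 7.7
5 [ 39  -4 -44 -12 -37  29] [0.334 0.117 0.131] z [ 0.1   0.24 -0.97] step 28.0 7.7
6 [ 37  -4 -45 -20 -36  32] [0.313 0.125 0.119] z [ 0.09  0.32 -0.94] step 25.0 7.7
7 [ 35  -4 -45 -29 -35  35] [0.295 0.137 0.11 ] z [ 0.09  0.39 -0.91] step 23.0 7.7
8 [ 33  -4 -45 -37 -33  38] [0.281 0.151 0.105] z [ 0.11  0.47 -0.88] step 21.0 7.7
9 [ 31  -4 -46 -46 -32  41] [0.272 0.168 0.103]
[... 3067 characters left out ...]
 step 34.0 8.0
20 [   6   -7  -50 -141  -25   73] [0.416 0.251 0.242] z [ 0.85  0.36 -0.38] step 33.0 8.0
21 [   4   -7  -50 -149  -22   76] [0.441 0.232 0.249] z [ 0.88  0.26 -0.4 ] step 33.0 7.9
22 [   3   -6  -50 -158  -20   79] [0.464 0.209 0.254] z [ 0.89  0.17 -0.43] step 32.0 7.8
23 [   1   -6  -50 -166  -17   82] [0.483 0.185 0.258] z [ 0.88  0.09 -0.46] step 31.0 7.7
24 [  -1   -6  -50 -174  -15   85] [0.5  0.16 0.26] z [ 0.87  0.02 -0.5 ] step 30.0 7.6
top0 14847 [[ 0.08 -0.2   0.2 ]
 [ 0.08 -0.02  0.31]
 [ 0.14  0.01  0.42]
 [ 0.18  0.25  0.79]
 [ 0.88  0.25  0.79]]
side0 2556 [[ 0.1  -0.2   0.2 ]
 [ 0.12 -0.15  0.2 ]
 [ 0.15 -0.    0.26]
 [ 0.87  0.05  0.37]
 [ 0.88  0.1   0.4 ]]
```

Request:
{"method": "play_rows", "body": {"commands": [[[0,0,0,0,0,0,0.3],[0,0,0,0,0,0,0.3]]]}}

```text
time_s: 7.9
tcp_pos: [0.452, 0.1515, 0.2418]
ee_rot: [[0.911, -0.081, 0.404], [-0.056, -0.996, -0.074], [0.409, 0.045, -0.912]]
wrist_force: [-0.4, -0.5, -1.1]
gripper_width: 0.697
```

```bash
cat >> plan.py <<'E'
def rows(qs,per=5):
    for i in range(0,len(qs)-1,per):
        p0,R0=fkfull(qs[i]);print('[['+', '.join('['+', '.join('%.3f'%v for v in np.r_[fkfull(q)[0]-p0,R.from_matrix(fkfull(q)[1]@R0.T).as_rotvec()])+', 0.3]' for q in qs[i+1:i+1+per])+']]')
E
python3 - <<'E'
from plan import *
from station import r
s=r.sense();q=np.array(s['joints']);print(q,s['joint_velocities'])
qB,e=ik(np.array([.5,.16,.26]),target(60,1),seed)
rows(path(q,qB,30))
E
```

```text
[ 49.4101074   -3.37671149 -42.91609743  31.89174232 -42.29605035
  14.11557498] [-0.47335968  0.77512606 -0.34063143 -0.97084376 -0.2386334   0.62956622]
[[[-0.017, -0.016, -0.023, 0.057, 0.068, -0.061, 0.3], [-0.035, -0.027, -0.044, 0.119, 0.131, -0.123, 0.3], [-0.055, -0.035, -0.063, 0.184, 0.189, -0.185, 0.3], [-0.074, -0.040, -0.081, 0.253, 0.242, -0.248, 0.3], [-0.094, -0.041, -0.096, 0.326, 0.289, -0.311, 0.3]]]
[[[-0.019, 0.002, -0.013, 0.072, 0.041, -0.068, 0.3], [-0.036, 0.008, -0.024, 0.145, 0.076, -0.138, 0.3], [-0.052, 0.015, -0.032, 0.219, 0.106, -0.210, 0.3], [-0.065, 0.025, -0.038, 0.293, 0.130, -0.284, 0.3], [-0.076, 0.037, -0.042, 0.367, 0.149, -0.360, 0.3]]]
[[[-0.008, 0.013, -0.002, 0.070, 0.016, -0.080, 0.3], [-0.014, 0.027, -0.002, 0.139, 0.028, -0.163, 0.3], [-0.017, 0.041, 0.000, 0.206, 0.037, -0.249, 0.3], [-0.016, 0.055, 0.004, 0.270, 0.043, -0.336, 0.3], [-0.013, 0.069, 0.009, 0.333, 0.046, -0.426, 0.3]]]
[[[0.006, 0.012, 0.007, 0.058, 0.004, -0.093, 0.3], [0.015, 0.024, 0.014, 0.114, 0.006, -0.188, 0.3], [0.026, 0.033, 0.023, 0.167, 0.008, -0.284, 0.3], [0.039, 0.040, 0.033, 0.217, 0.010, -0.382, 0.3], [0.054, 0.045, 0.043, 0.265, 0.012, -0.482, 0.3]]]
[[[0.017, 0.002, 0.011, 0.046, 0.005, -0.100, 0.3], [0.034, 0.002, 0.022, 0.091, 0.011, -0.201, 0.3], [0.053, -0.002, 0.033, 0.134, 0.018, -0.302, 0.3], [0.072, -0.008, 0.044, 0.176, 0.028, -0.403, 0.3], [0.091, -0.017, 0.056, 0.218, 0.038, -0.504, 0.3]]]
[[[0.019, -0.012, 0.011, 0.043, 0.013, -0.100, 0.3], [0.037, -0.026, 0.021, 0.086, 0.027, -0.199, 0.3], [0.055, -0.043, 0.031, 0.130, 0.043, -0.297, 0.3], [0.071, -0.063, 0.040, 0.175, 0.060, -0.394, 0.3], [0.086, -0.085, 0.049, 0.222, 0.078, -0.489, 0.3]]]
```

Request:
{"method": "play_rows", "body": {"commands": [[[-0.017,-0.016,-0.023,0.057,0.068,-0.061,0.3],[-0.035,-0.027,-0.044,0.119,0.131,-0.123,0.3],[-0.055,-0.035,-0.063,0.184,0.189,-0.185,0.3],[-0.074,-0.04,-0.081,0.253,0.242,-0.248,0.3],[-0.094,-0.041,-0.096,0.326,0.289,-0.311,0.3]]]}}

```text
time_s: 8.4
tcp_pos: [0.3568, 0.1094, 0.1442]
ee_rot: [[0.902, -0.41, 0.135], [-0.428, -0.89, 0.156], [0.056, -0.198, -0.979]]
wrist_force: [1.4, -1.7, 0.2]
gripper_width: 0.698
```

Request:
{"method": "play_rows", "body": {"commands": [[[-0.019,0.002,-0.013,0.072,0.041,-0.068,0.3],[-0.036,0.008,-0.024,0.145,0.076,-0.138,0.3],[-0.052,0.015,-0.032,0.219,0.106,-0.21,0.3],[-0.065,0.025,-0.038,0.293,0.13,-0.284,0.3],[-0.076,0.037,-0.042,0.367,0.149,-0.36,0.3]]]}}

```text
time_s: 8.9
tcp_pos: [0.2808, 0.1466, 0.1025]
ee_rot: [[0.681, -0.725, 0.109], [-0.681, -0.57, 0.46], [-0.271, -0.387, -0.881]]
wrist_force: [-0.5, 0.0, -0.4]
gripper_width: 0.702
```

Request:
{"method": "play_rows", "body": {"commands": [[[-0.008,0.013,-0.002,0.07,0.016,-0.08,0.3],[-0.014,0.027,-0.002,0.139,0.028,-0.163,0.3],[-0.017,0.041,0.0,0.206,0.037,-0.249,0.3],[-0.016,0.055,0.004,0.27,0.043,-0.336,0.3],[-0.013,0.069,0.009,0.333,0.046,-0.426,0.3]]]}}

```text
time_s: 9.4
tcp_pos: [0.268, 0.2157, 0.1114]
ee_rot: [[0.345, -0.885, 0.313], [-0.767, -0.074, 0.637], [-0.54, -0.46, -0.705]]
wrist_force: [-0.8, 0.0, -0.1]
gripper_width: 0.698
```

Run:
```python
from plan import *
from station import r
s=r.sense();q=np.array(s['joints']);print(q.round(1),s['joint_velocities'],s['tcp_pos'],s['wrist_force'],s['time_s'])
qB,e=ik(np.array([.5,.16,.26]),target(60,1),seed)
rows(path(q,qB,15))
```

```text
[ 23.8  -4.4 -46.8 -71.5 -28.8  50.1] [-16.96663209  -0.15880615  -3.0789223  -71.07355792   9.01798289
  25.57869682] [0.26804298 0.21568338 0.1113728 ] [-0.78029922  0.04825887 -0.14065823] 9.4
[[[0.006, 0.013, 0.007, 0.058, 0.003, -0.093, 0.3], [0.015, 0.024, 0.015, 0.113, 0.005, -0.187, 0.3], [0.027, 0.033, 0.024, 0.166, 0.006, -0.284, 0.3], [0.040, 0.040, 0.034, 0.216, 0.008, -0.382, 0.3], [0.055, 0.045, 0.044, 0.263, 0.010, -0.481, 0.3]]]
[[[0.017, 0.002, 0.011, 0.046, 0.004, -0.100, 0.3], [0.034, 0.002, 0.022, 0.090, 0.010, -0.200, 0.3], [0.053, -0.002, 0.033, 0.133, 0.018, -0.301, 0.3], [0.072, -0.008, 0.045, 0.175, 0.027, -0.402, 0.3], [0.091, -0.017, 0.056, 0.217, 0.037, -0.502, 0.3]]]
[[[0.019, -0.012, 0.011, 0.043, 0.013, -0.099, 0.3], [0.037, -0.026, 0.021, 0.086, 0.027, -0.198, 0.3], [0.054, -0.043, 0.031, 0.130, 0.043, -0.296, 0.3], [0.071, -0.062, 0.040, 0.175, 0.060, -0.392, 0.3], [0.085, -0.084, 0.049, 0.222, 0.077, -0.486, 0.3]]]
```

Tracking is exactly as planned.

Request:
{"method": "play_rows", "body": {"commands": [[[0.006,0.013,0.007,0.058,0.003,-0.093,0.3],[0.015,0.024,0.015,0.113,0.005,-0.187,0.3],[0.027,0.033,0.024,0.166,0.006,-0.284,0.3],[0.04,0.04,0.034,0.216,0.008,-0.382,0.3],[0.055,0.045,0.044,0.263,0.01,-0.481,0.3]]]}}

```text
time_s: 9.9
tcp_pos: [0.3231, 0.2606, 0.155]
ee_rot: [[-0.018, -0.794, 0.607], [-0.677, 0.456, 0.577], [-0.735, -0.401, -0.546]]
wrist_force: [-0.6, -0.9, -0.7]
gripper_width: 0.701
```

Request:
{"method": "play_rows", "body": {"commands": [[[0.017,0.002,0.011,0.046,0.004,-0.1,0.3],[0.034,0.002,0.022,0.09,0.01,-0.2,0.3],[0.053,-0.002,0.033,0.133,0.018,-0.301,0.3],[0.072,-0.008,0.045,0.175,0.027,-0.402,0.3],[0.091,-0.017,0.056,0.217,0.037,-0.502,0.3]]]}}

```text
time_s: 10.4
tcp_pos: [0.4141, 0.2437, 0.2107]
ee_rot: [[-0.328, -0.469, 0.82], [-0.413, 0.852, 0.322], [-0.85, -0.233, -0.473]]
wrist_force: [-0.4, 0.8, 0.6]
gripper_width: 0.695
```

Request:
{"method": "play_rows", "body": {"commands": [[[0.019,-0.012,0.011,0.043,0.013,-0.099,0.3],[0.037,-0.026,0.021,0.086,0.027,-0.198,0.3],[0.054,-0.043,0.031,0.13,0.043,-0.296,0.3],[0.071,-0.062,0.04,0.175,0.06,-0.392,0.3],[0.085,-0.084,0.049,0.222,0.077,-0.486,0.3]]]}}

```text
time_s: 10.9
tcp_pos: [0.4988, 0.1598, 0.2592]
ee_rot: [[-0.502, -0.016, 0.865], [-0.012, 1.0, 0.012], [-0.865, -0.004, -0.502]]
wrist_force: [-0.1, 0.3, -0.3]
gripper_width: 0.706
```

Run:
```python
from plan import *
from station import r
s=r.sense();q=np.array(s['joints']);print(q.round(1),s['tcp_pos'],s['wrist_force'],s['time_s'])
qs=[q]
for x,z,th,y,n in((.43,.25,58.5,.16,2),(.425,.19,52,.16,2),(.425,.13,44.5,.16,2),(.425,.07,36.5,.16,2),(.42,.024,31,.16,2)):
    b,e=ik(np.array([x,y,z]),target(th,1),qs[-1]);print(x,z,th,e,b.round(1));qs+=path(qs[-1],b,n)[1:]
show(qs);rows(qs)
```

```text
[  -0.7   -5.6  -50.9 -175.   -15.3   86.2] [0.49883466 0.15979834 0.25917913] [-0.13438462  0.32284316 -0.34036737] 10.9
0.43 0.25 58.5 1.4349632593280148e-13 [  -0.8  -13.4  -55.6 -171.8  -10.8   82.9]
0.425 0.19 52 2.889716244069973e-11 [  -0.9   -6.6  -58.7 -174.   -14.2   85.3]
0.425 0.13 44.5 5.301143031488653e-11 [  -0.7    1.8  -59.7 -175.6  -16.1   87. ]
0.425 0.07 36.5 1.7208456881689926e-14 [  -0.5   10.7  -59.2 -176.7  -16.4   88.1]
0.42 0.024 31 1.3287981825982342e-13 [  -0.4   17.6  -59.2 -177.6  -17.8   88.9]
0 [  -1   -6  -51 -175  -15   86] [0.499 0.159 0.259] z [ 0.86  0.01 -0.5 ] step 0.0 0.0
1 [  -1   -9  -53 -173  -13   85] [0.464 0.16  0.256] z [ 0.86  0.01 -0.51] step 35.0 0.7
2 [  -1  -13  -56 -172  -11   83] [0.43 0.16 0.25] z [ 0.85  0.01 -0.52] step 35.0 0.7
3 [  -1  -10  -57 -173  -12   84] [0.429 0.16  0.22 ] z [ 0.82  0.01 -0.57] step 30.0 3.3
4 [  -1   -7  -59 -174  -14   85] [0.425 0.16  0.19 ] z [ 0.79  0.01 -0.62] step 30.0 3.2
5 [  -1   -2  -59 -175  -15   86] [0.426 0.16  0.16 ] z [ 0.75  0.01 -0.67] step 30.0 3.7
6 [  -1    2  -60 -176  -16   87] 
[... 247 characters left out ...]
4  -59 -177  -17   89] [0.423 0.16  0.047] z [ 0.56  0.01 -0.83] step 23.0 2.7
10 [   0   18  -59 -178  -18   89] [0.42  0.16  0.024] z [ 0.51  0.01 -0.86] step 23.0 2.8
[[[-0.035, 0.001, -0.003, 0.003, 0.012, 0.002, 0.3], [-0.069, 0.001, -0.009, 0.004, 0.024, 0.001, 0.3], [-0.070, 0.001, -0.039, 0.003, 0.081, 0.002, 0.3], [-0.074, 0.001, -0.069, 0.002, 0.138, 0.001, 0.3], [-0.073, 0.001, -0.099, 0.001, 0.203, 0.001, 0.3]]]
[[[-0.001, -0.000, -0.030, -0.001, 0.065, -0.000, 0.3], [-0.000, -0.000, -0.060, -0.002, 0.135, -0.000, 0.3], [-0.001, -0.000, -0.090, -0.004, 0.205, -0.000, 0.3], [-0.003, -0.000, -0.113, -0.005, 0.253, -0.000, 0.3], [-0.006, -0.000, -0.136, -0.006, 0.301, -0.000, 0.3]]]
```

Request:
{"method": "play_rows", "body": {"commands": [[[-0.035,0.001,-0.003,0.003,0.012,0.002,0.3],[-0.069,0.001,-0.009,0.004,0.024,0.001,0.3],[-0.07,0.001,-0.039,0.003,0.081,0.002,0.3],[-0.074,0.001,-0.069,0.002,0.138,0.001,0.3],[-0.073,0.001,-0.099,0.001,0.203,0.001,0.3]]]}}

```text
time_s: 11.4
tcp_pos: [0.4238, 0.1618, 0.1603]
ee_rot: [[-0.665, -0.022, 0.746], [-0.015, 1.0, 0.016], [-0.747, -0.001, -0.665]]
wrist_force: [0.4, 0.8, 0.5]
gripper_width: 0.707
```

Request:
{"method": "play_rows", "body": {"commands": [[[-0.001,0,-0.03,-0.001,0.065,0,0.3],[0,0,-0.06,-0.002,0.135,0,0.3],[-0.001,0,-0.09,-0.004,0.205,0,0.3],[-0.003,0,-0.113,-0.005,0.253,0,0.3],[-0.006,0,-0.136,-0.006,0.301,0,0.3]]]}}

```text
time_s: 11.9
tcp_pos: [0.4186, 0.1619, 0.0244]
ee_rot: [[-0.857, -0.021, 0.514], [-0.018, 1.0, 0.012], [-0.515, 0.001, -0.857]]
wrist_force: [-0.1, 0.4, 0.8]
gripper_width: 0.706
```

Run:
```python
from h import *
s=look(3);print(s['ee_rot'])
```

```text
t 11.9 J [  -0.3   17.5  -59.1 -177.3  -17.6   88.7] p [0.4186 0.1619 0.0244] F [-0.1  0.4  0.8]
top 1601 ([[449.29998779296875, 199.39999389648438], [474.1000061035156, 101.80000305175781], [534.7000122070312, 117.30000305175781], [509.8999938964844, 214.8000030517578]], array([ 62.6, 100.7]))
side 936 ([[454.0, 195.5], [479.0, 94.4000015258789], [538.0999755859375, 109.0], [513.0999755859375, 210.10000610351562]], array([ 60.9, 104.2]))
[[-8.57238734e-01 -2.14808445e-02  5.14470919e-01]
 [-1.79982333e-02  9.99768927e-01  1.17540135e-02]
 [-5.14604525e-01  8.16428077e-04 -8.57427266e-01]]
```

View pics/side3.png

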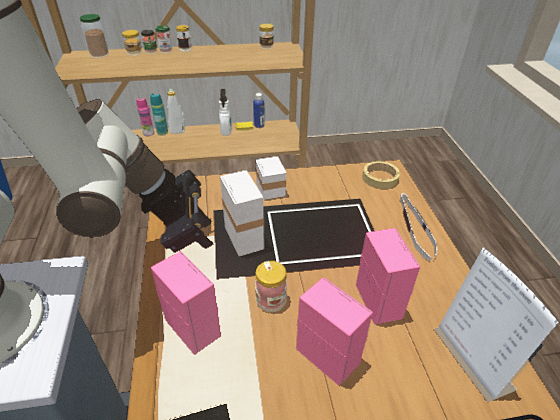

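Request:
{"method": "play_rows", "body": {"commands": [[[0.008,0,0,0,-0.02,0,0.3],[0.016,0,0,0,-0.04,0,0.3],[0.024,0,0,0,-0.06,0,0.3],[0.032,0,0,0,-0.08,0,0.3],[0.04,-0.001,0,0,-0.09,0,0.3]]]}}

```text
time_s: 12.5
tcp_pos: [0.4587, 0.1614, 0.0265]
ee_rot: [[-0.805, -0.022, 0.593], [-0.019, 1.0, 0.012], [-0.593, -0.001, -0.805]]
wrist_force: [-2.2, 0.7, -0.3]
gripper_width: 0.699
```

Request:
{"method": "play_rows", "body": {"commands": [[[0.006,0,0,0,0,0,0.3],[0.012,0,0,0,0,0,0.3],[0.018,0,0,0,-0.01,0,0.3],[0.024,0,0,0,-0.01,0,0.3],[0.03,-0.001,0,0,-0.02,0,0.3]]]}}

```text
time_s: 13.0
tcp_pos: [0.4913, 0.1605, 0.0271]
ee_rot: [[-0.791, -0.021, 0.611], [-0.017, 1.0, 0.012], [-0.612, -0.001, -0.791]]
wrist_force: [-1.6, 0.0, -0.5]
gripper_width: 0.7
```

Run:
```python
from h import *
s=look(4);print(s['ee_rot'])
```

```text
t 13.0 J [  -0.5   22.5  -54.8 -177.6  -25.    89.3] p [0.4913 0.1605 0.0271] F [-1.6  0.  -0.5]
top 1497 ([[492.79998779296875, 201.6999969482422], [494.3999938964844, 101.5999984741211], [558.7999877929688, 102.69999694824219], [557.2000122070312, 202.8000030517578]], array([ 64.4, 100.2]))
side 926 ([[500.1000061035156, 197.60000610351562], [502.20001220703125, 91.0999984741211], [561.9000244140625, 92.30000305175781], [559.9000244140625, 198.6999969482422]], array([ 59.7, 106.4]))
[[-0.79096963 -0.02104547  0.61149336]
 [-0.01748103  0.9997776   0.01179706]
 [-0.61160564 -0.00135841 -0.79116161]]
```

View pics/side4.png

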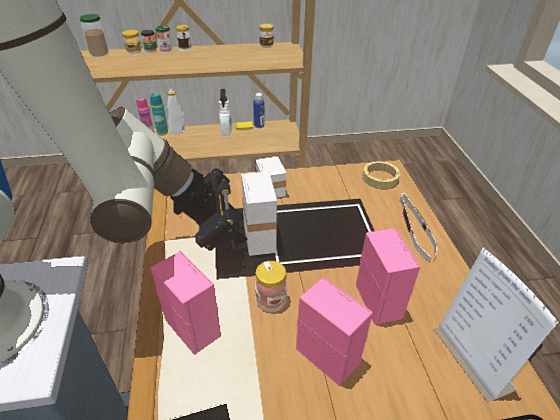

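Request:
{"method": "play_rows", "body": {"commands": [[[0.006,0,0,0,0,0,0.3],[0.012,0,0,0,0,0,0.3],[0.018,0,0,0,0,0,0.3],[0.022,0,0,0,0,0,0.3],[0.024,0,0,0,0,0,0.3]]]}}

```text
time_s: 13.6
tcp_pos: [0.5154, 0.1604, 0.0269]
ee_rot: [[-0.791, -0.021, 0.611], [-0.017, 1.0, 0.012], [-0.611, -0.001, -0.792]]
wrist_force: [-1.7, 0.1, 0.2]
gripper_width: 0.7
```

Run:
```python
from h import *
s=look(5)
from plan import *
q=np.array(s['joints']);qs=[q]
for x,z,th,n in((.47,.027,35,2),(.47,.07,40,2),(.48,.13,46,2)):
    b,e=ik(np.array([x,.16,z]),target(th,1),qs[-1]);print(e,b.round(1));qs+=path(qs[-1],b,n)[1:]
rows(qs,6)
for x in(.5,.55,.6):
    for th in (46,50): print(x,th,ik(np.array([x,.16,.13]),target(th,1),qs[-1]))
```

```text
t 13.6 J [  -0.5   23.5  -51.6 -177.5  -22.8   89.1] p [0.5154 0.1604 0.0269] F [-1.7  0.1  0.2]
top 1432 ([[515.9000244140625, 201.39999389648438], [517.7000122070312, 101.19999694824219], [582.7000122070312, 102.4000015258789], [580.9000244140625, 202.5]], array([ 65. , 100.1]))
side 920 ([[522.5, 197.1999969482422], [524.7000122070312, 91.30000305175781], [584.4000244140625, 92.5999984741211], [582.2000122070312, 198.5]], array([ 59.7, 105.9]))
9.43689570931383e-15 [  -0.5   20.6  -55.6 -177.7  -21.2   89. ]
7.799316747991725e-14 [  -0.6   14.7  -56.6 -177.2  -21.3   88.6]
7.771561172376096e-15 [  -0.6    7.2  -55.1 -176.2  -18.2   87.6]
[[[-0.023, -0.000, 0.000, 0.000, 0.023, -0.002, 0.3], [-0.045, -0.000, 0.000, 0.000, 0.047, -0.003, 0.3], [-0.045, -0.000, 0.022, 0.001, 0.003, -0.003, 0.3], [-0.045, -0.000, 0.043, 0.002, -0.041, -0.003, 0.3], [-0.039, 0.000, 0.073, 0.003, -0.093, -0.003, 0.3], [-0.035, -0.000, 0.103, 0.004, -0.145, -0.003, 0.3]]]
0.5 46 (array([  -0.59449474,    8.76968369,  -52.76362486, -176.19570979,
        -17.55854062,   87.48024697]), np.float64(9.733186479010669e-11))
0.5 50 (array([  -0.7109895 ,   10.26431996,  -55.95304576, -177.03413003,
        -26.23522303,   88.43918434]), np.float64(3.9288232736578443e-10))
0.55 46 (array([  -0.49572918,   12.5927872 ,  -46.79637981, -175.94957424,
        -15.41609017,   87.13398901]), np.float64(1.4460654895742664e-13))
0.55 50 (array([  -0.59577379,   13.77987564,  -49.9567351 , -176.96437024,
        -23.75531606,   88.24704422]), np.float64(1.4792639335681201e-10))
0.6 46 (array([  -0.41267933,   16.23561777,  -40.50212235, -175.39773012,
        -12.76886398,   86.49250746]), np.float64(1.1102230246251565e-15))
0.6 50 (array([  -0.50907549,   17.17206948,  -43.73947004, -176.76289699,
        -20.93226444,   87.94627087]), np.float64(7.438494264988549e-14))
```

Request:
{"method": "play_rows", "body": {"commands": [[[-0.023,0,0,0,0.023,0,0.3],[-0.045,0,0,0,0.047,0,0.3],[-0.045,0,0.022,0,0.003,0,0.3],[-0.045,0,0.043,0,-0.041,0,0.3]]]}}

```text
time_s: 14.1
tcp_pos: [0.4699, 0.1604, 0.0707]
ee_rot: [[-0.764, -0.021, 0.644], [-0.017, 1.0, 0.012], [-0.645, -0.002, -0.765]]
wrist_force: [0.8, 0.6, 0.2]
gripper_width: 0.701
```

Request:
{"method": "play_rows", "body": {"commands": [[[0.0,0,0.03,0,-0.055,0,0.3],[0.005,0,0.06,0,-0.13,0,0.3],[0.015,0,0.06,0,-0.14,0,0.3],[0.025,0,0.06,0,-0.14,0,0.3],[0.03,0,0.06,0,-0.14,0,0.3]]]}}

```text
time_s: 14.6
tcp_pos: [0.5014, 0.1603, 0.1295]
ee_rot: [[-0.669, -0.02, 0.743], [-0.017, 1.0, 0.011], [-0.743, -0.005, -0.669]]
wrist_force: [0.0, -0.8, 0.3]
gripper_width: 0.7
```

Request:
{"method": "play_rows", "body": {"commands": [[[0.005,0,0,0,0,0,0.3],[0.01,0,0,0,0,0,0.3],[0.015,0,0,0,0,0,0.3],[0.02,0,0,0,0,0,0.3],[0.025,0,0,0,0,0,0.3]]]}}

```text
time_s: 15.1
tcp_pos: [0.5249, 0.1605, 0.1297]
ee_rot: [[-0.669, -0.02, 0.743], [-0.017, 1.0, 0.012], [-0.743, -0.005, -0.669]]
wrist_force: [-1.0, 1.1, 0.5]
gripper_width: 0.7
```

Run:
```python
from h import *
s=look(6);print(s['ee_rot'][:,2])
```

```text
t 15.1 J [  -0.5   11.4  -51.6 -177.   -21.    88.6] p [0.5249 0.1605 0.1297] F [-1.   1.1  0.5]
top 1376 ([[524.7000122070312, 201.0], [527.0, 100.80000305175781], [592.0, 102.30000305175781], [589.7000122070312, 202.5]], array([ 65. , 100.2]))
side 933 ([[532.4000244140625, 202.10000610351562], [534.0999755859375, 92.19999694824219], [594.4000244140625, 93.19999694824219], [592.5999755859375, 203.0]], array([ 60.2, 109.9]))
[ 0.74303634  0.01178396 -0.66914732]
```

View pics/side6.png

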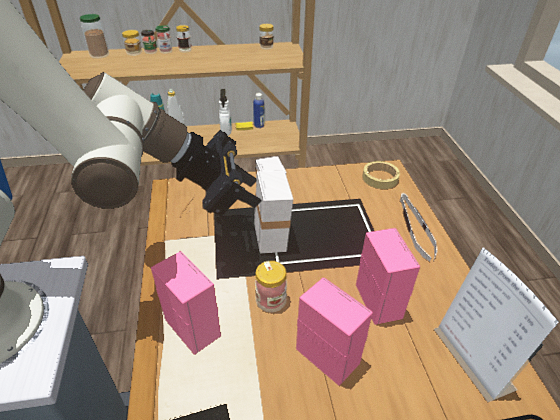

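Request:
{"method": "play_rows", "body": {"commands": [[[0.006,0,0,0,0,0,0.3],[0.012,0,0,0,0,0,0.3],[0.018,0,0,0,0,0,0.3],[0.024,0,0,0,0,0,0.3],[0.03,0,0,0,0,0,0.3]]]}}

```text
time_s: 15.7
tcp_pos: [0.5554, 0.1604, 0.1299]
ee_rot: [[-0.668, -0.02, 0.743], [-0.017, 1.0, 0.012], [-0.744, -0.005, -0.669]]
wrist_force: [-0.0, -0.2, 0.4]
gripper_width: 0.701
```

Request:
{"method": "play_rows", "body": {"commands": [[[0.006,0,0,0,0,0,0.3],[0.012,0,0,0,0,0,0.3],[0.018,0,0,0,0,0,0.3],[0.024,0,0,0,0,0,0.3],[0.03,0,0,0,0,0,0.3]]]}}

```text
time_s: 16.2
tcp_pos: [0.5852, 0.1604, 0.1298]
ee_rot: [[-0.669, -0.02, 0.743], [-0.017, 1.0, 0.012], [-0.743, -0.005, -0.669]]
wrist_force: [-0.2, 0.4, -0.5]
gripper_width: 0.703
```

Request:
{"method": "play_rows", "body": {"commands": [[[0,0,0,0,0,0,0.3],[0,0,0,0,0,0,0.3],[-0.01,0,0,0,0,0,0.3],[-0.02,0,0,0,0,0,0.3],[-0.03,0,0,0,0,0,0.3]]]}}

```text
time_s: 16.7
tcp_pos: [0.5531, 0.1605, 0.1296]
ee_rot: [[-0.669, -0.021, 0.743], [-0.018, 1.0, 0.012], [-0.743, -0.005, -0.669]]
wrist_force: [0.3, 0.1, 0.4]
gripper_width: 0.702
```

Run:
```python
from h import *
s=look(7)
for n in('top7','side7'):
    c=dict(np.load(n+'.npz'));P=cloud(c);I=c['image'].astype(int);mx,mn=I.max(2),I.min(2)
    m=(abs(P[...,2]-.063)<.008)&(mx-mn<110)&(mn>60)&(P[...,0]<.85)&(P[...,0]>.53)&(P[...,1]>.06)&(P[...,1]<.26)&~((I[...,0]-I[...,1]>60))
    nl,L,S,C=cv2.connectedComponentsWithStats(m.astype(np.uint8));k=L==1+np.argmax(S[1:,4]);uv=np.argwhere(k)[:,::-1];print(n,k.sum(),P[k].mean(0),rect(plane(c,uv,.063)))
```

```text
t 16.7 J [  -0.5   13.4  -48.2 -176.9  -19.6   88.4] p [0.5531 0.1605 0.1296] F [0.3 0.1 0.4]
top 2 ([[512.2999877929688, 189.8000030517578], [512.2999877929688, 189.8000030517578], [510.20001220703125, 190.39999389648438], [510.20001220703125, 190.39999389648438]], array([2.2, 0. ]))
side 1 ([[64.9000015258789, 149.6999969482422], [64.9000015258789, 149.6999969482422], [64.9000015258789, 149.6999969482422], [64.9000015258789, 149.6999969482422]], array([0., 0.]))
top7 1690 [0.67667287 0.15382031 0.06319763] ([[620.7999877929688, 203.1999969482422], [622.9000244140625, 102.4000015258789], [734.2000122070312, 104.80000305175781], [732.0999755859375, 205.5]], array([111.3, 100.8]))
side7 2040 [0.65824989 0.1478868  0.0611684 ] ([[582.7000122070312, 200.10000610351562], [584.7000122070312, 93.0999984741211], [734.9000244140625, 95.9000015258789], [732.9000244140625, 202.89999389648438]], array([150.2, 107. ]))
```

View pics/side7.png

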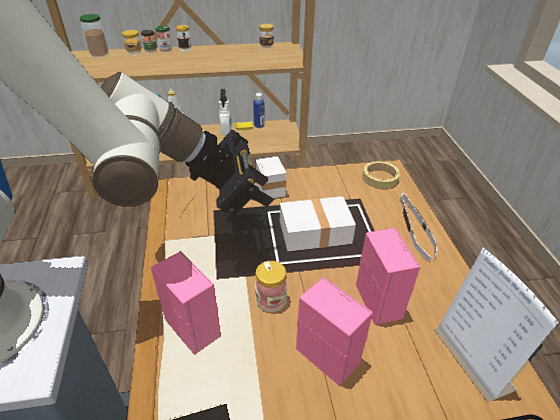

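The carton lies flat inside the outline. I'll back the arm off, check that the neighbours haven't moved, and hand in.

Request:
{"method": "play_rows", "body": {"commands": [[[-0.02,0,0.01,0,0,0,0.3],[-0.04,0,0.01,0,0,0,0.3],[-0.04,0,0.01,0,0,0,0.3],[-0.04,0,0.01,0,0,0,0.3],[-0.04,0,0.01,0,0,0,0.3]]]}}

```text
time_s: 17.3
tcp_pos: [0.5159, 0.1604, 0.1404]
ee_rot: [[-0.668, -0.02, 0.744], [-0.017, 1.0, 0.011], [-0.744, -0.005, -0.668]]
wrist_force: [-1.0, -0.8, -0.7]
gripper_width: 0.699
```

Run:
```python
from h import *
from station import r
for n in('top','side'):
    a,b=dict(np.load(n+'0.npz')),r.capture(n)
    for nm,ctr in(('short',[.579,.333,.06]),('jar',[.531,-.021,.085])):
        out=[]
        for c in(a,b):
            P=cloud(c);m=(np.linalg.norm(P[...,:2]-ctr[:2],axis=-1)<.07)&(P[...,2]>ctr[2]-.03)&(P[...,2]<.1);out.append(np.median(P[m],axis=0).round(4))
        print(n,nm,out)
print(r.sense()['wrist_force'],r.finish_job())
```

```text
top short [array([0.5641, 0.3316, 0.0742]), array([0.5643, 0.3319, 0.0742])]
top jar [array([ 0.5228, -0.017 ,  0.0843]), array([ 0.5233, -0.0166,  0.0843])]
side short [array([0.5793, 0.3062, 0.0709]), array([0.5791, 0.3066, 0.071 ])]
side jar [array([ 0.532 , -0.0329,  0.0828]), array([ 0.5318, -0.0326,  0.0826])]
the job is handed in; nothing more can be done
[-0.2497028  -0.35031569 -0.28260167] None
```

The tall carton now lies flat on its broad side, wholly inside the outline, and the job was handed in at about 17.4 s of the 42 s allowed.

**Sliding:** I pushed it low, about 30 mm above the counter, with two fingertips. It slid upright and squared up to about 1° of yaw, and its leading foot edge stopped about 17 mm past the near line.

**Toppling:** I then pushed it near the top, about 0.13 m up, and it fell forward.

**Last checks:**
- **Carton position:** It covers about x 583–735 mm and y 100–204 mm. The inside of the outline is about x 565–785 mm and y 72–235 mm, so every side is at least 17 mm clear.
- **Camera agreement:** The two views differ by about 4–6 mm in y. The top view saw only part of the carton's length, so the x range is from the side view.
- **Neighbours:** The short carton and the jam jar show no movement beyond 0.5 mm in either view.
- **Robot:** The gripper was clear of everything, with wrist force at noise level.

**One slip:** Early on, when the arm ran into its joint limits, a finger nudged the carton. It turned from about 5° to about 14° but stayed upright and well short of the line, and the low push squared it up afterwards.

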